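# Find the nut driver that fits the capping jig

### The arm

A 7-joint arm with a two-finger parallel gripper is mounted at the origin on the work surface. World frame = base frame: x ahead of the robot, y to its left, z up, the work surface at z = 0. Lengths are in m, angles in rad, forces in N, time in s.
With the tool pointing down it reaches from about 0.4 to 0.875 m from the base axis. Payload 6.5 kg.
Tool frame: the origin (TCP) lies on the mounting face of the last link; the fingertips stand 166 mm ahead of it and the grasp point (between the pads) lies 147 mm ahead of it; z points along the fingers, y is the line along which they close (so a half turn about z gives the same grasp; the last joint's range is limited). The gripper opens to 88 mm and grips with 3 to 60 N. Pads are 18 mm wide; open, the fingers measure 123 mm over their backs; the gripper's body (75 mm by 187 mm) begins 45 mm behind the grasp point.
Start: joints at [1.27, 0.536, -0.004, 1.538, 0.003, 1.067, -0.071], TCP at [0.151, -0.632, 0.405] pointing down, gripper open.
Joint ranges: [-2.7, 2.7], [-0.37, 2.16], [-1.27, 1.26], [0.24, 2.4], [-1.31, 4.45], [0.19, 1.91], [-2.76, 2.76]. Speed limits (rad/s): [2.39, 2.39, 3.14, 3.14, 3.14, 3.14, 3.14].

### API

Orientations are given as a unit quaternion [x, y, z, w].
In Python, from workcell import monitor, get_image, env gives the robot as it stands.
- The arm moves only by the tool play_rows, never from a script. Its argument "steps" is text: rows parted by semicolons, each of 6 numbers parted by spaces: the shift along the tool's x, y, z in m, then the turn, a rotation vector about the tool's x, y, z in degrees. A call has 1 to 8 rows; each row is the pose to reach, as a shift and turn from the pose commanded when the call began, along the tool's axes at that moment; what a row does not reach only later rows make up. A row lasts 1/10 s, in which the tool goes at most 50 mm and 8.59 degrees, less where a joint would pass 70% of its speed; a pose out of reach is approached as far as the arm can. A call with a gripper value outside its range is refused whole. "claw" is the opening, from 0 (shut) to 1 (fully open), set as the call begins (left out, the last holds). The fingers move at their own pace and stop on an object; the grip force is fixed at half the most. Time passes only in rows, so rows that repeat a pose let the fingers close. It gives the time, the measured TCP pose, the force, the opening and the grip force at its end, in the units of the state.
- monitor.read_state(): the state, without advancing time (a new reading comes with each control period).
- get_image(name): name is "side" or "top"; returns a dict with "image" (420x560x3 uint8, red, green, blue), "vfov" (degrees; the focal length in pixels is half the picture's height over the tangent of half this angle, whatever the lens; pixels are square), "cx", "cy" (the principal point, pixels), "R" (3x3) and "t" (3): a world point X has camera coordinates R X + t. Camera axes: x right, y down, z forward; pixel columns grow to the right and rows downward; lengths in m; the calibration is good to about 2 mm. A picture is of the moment at which its call begins. There is no depth.
- env.hand_in(): hands the job in; it is judged then, once.
The state is a dict: "time": time; "qpos": joint angles; "joint_velocities": joint speeds; "effort": joint torques, N m; "ee_pos": TCP position; "tcp_rot": TCP orientation; "contact_force": force on the tool from outside, world axes, zero at the start; "ft_torque": the same for the moment, N m; "finger_gap": finger opening in m; "grip_force": force on a finger pad.
Only numpy, scipy, OpenCV 4.12 (cv2) and the standard library are available. Lean on these libraries where they do the work, as an engineer would, in place of code of your own. Each camera call takes 0.05 s, during which the arm holds its last target. There are 200 camera calls.

### The job

The nut with the red ring around it on the jar-capping jig has worked loose. Pull a nut driver up out of the wooden holder and try it on that nut; if it does not go right down, stand it back in the holder and try the other one. Finish with the driver that fits pushed fully down over the nut, upright and still held in the gripper, the other driver standing in the holder, and the jars, the loose lid and the spray bottle left where they are.

Things in the scene. Friction and masses are not known exactly. Their poses are not given: they have to be found in the camera images.
- nut_spot (a point): Centre of the foot of the red-ringed nut, on the flat washer face (19 mm above the bench) on which a fully seated driver's rim rests; axes as the jig's. Two of the nut's flats face the jig's +x and -x. Under it a round aluminium boss on a red disc, 74 mm across. To drop on, a driver must be turned to within about 8 degrees of the flats (repeats every 60 degrees).
- nut_top (a point): Centre of the top of that same fixed steel nut, 14 mm above nut_spot; edge chamfered, a 2.5 mm stub of thread above. The nut is 18 or 25 mm across flats: this varies and is not told. A collar 8 mm high rings the washer face, inside diameter 35 mm round an 18 mm nut, 46 mm round a 25 mm nut. The wrong driver stops 8 mm short (on the collar) or 14 mm short (on the nut).
- jig: Fixed green jar-capping jig, on the left or right of the bench: plate 180 (x) x 220 (y) x 15 mm, origin at the centre of its underside, yaw within 23 degrees. Red-ringed nut at x +40, y +55 mm; a nut of the other size in a similar boss without red, at x +40, y -55, is not to be used. At x -45, y 0 an aluminium nest with a jar, its lid top 117 mm above the bench; two low steel blocks beside it.
- holder: Fixed wooden block, on the side away from the jig: 72 (x) x 190 (y) x 60 mm high, origin at the centre of its underside. Two equal round holes 44 mm across and 50 mm deep, open at the top, at x 0, y +50 and y -50 mm; their floor is 10 mm above the bench. A driver stands loosely in each, its top 160 mm above the bench: carry the other one higher than that.
- driver_orange: Nut driver, orange handle, about 0.2 kg. Stands upright, mouth down, in either hole of the holder, any yaw. Origin at the centre of its flat bottom rim, z up its axis. Socket 30 mm outside, 0 to 36 mm above the origin; its hexagonal mouth, 20 mm deep, is for a nut 18 mm across flats, with about 1.2 mm play all round; two of its flats face its own +x and -x.
- orange_grip (a point): Point on the axis of the orange driver, 108 mm above its rim, in its square handle: 26 x 26 mm, from 68 to 150 mm above the rim (the driver's top), faces looking along the driver's own x and y. Below the handle a round shaft of 14 mm. Axes as the driver's.
- driver_blue: Nut driver, blue handle, about 0.28 kg. Stands upright, mouth down, in either hole of the holder, any yaw. Origin at the centre of its flat bottom rim, z up its axis. Socket 39 mm outside, 0 to 36 mm above the origin; its hexagonal mouth, 20 mm deep, is for a nut 25 mm across flats, with about 1.2 mm play all round; two of its flats face its own +x and -x.
- blue_grip (a point): Point on the axis of the blue driver, 108 mm above its rim, in its square handle: 26 x 26 mm, from 68 to 150 mm above the rim (the driver's top), faces looking along the driver's own x and y. Below the handle a round shaft of 14 mm. Axes as the driver's.
- jar_nest: Jar with pink label and yellow lid, 60 mm across, 100 mm high, standing in the jig's nest. Bystander, stays where it is. Origin at the centre of its underside.
- jar_1: Loose jar with pink label and yellow lid, 60 mm across, 100 mm high, on the bench. Bystander, stays where it is. Origin at the centre of its underside.
- jar_2: Loose jar with pink label and yellow lid, 60 mm across, 100 mm high, on the bench. Bystander, stays where it is. Origin at the centre of its underside.
- jar_3: Loose jar with pink label and yellow lid, 60 mm across, 100 mm high, on the bench. Bystander, stays where it is. Origin at the centre of its underside.
- lid: Loose yellow jar lid, 60 mm across, 16 mm high, lying on the bench between jig and holder, near the robot. Bystander, stays where it is. Origin at the centre of its underside.
- spray: White plastic bottle with blue cap, 56 mm across, 170 mm high, at the left of the bench. Bystander, stays where it is. Origin at the centre of its underside.

How it is judged:
At the end, for the whole second after the job is handed in: One driver is on the red-ringed nut: rim within 3 mm of the washer face, centred to 4 mm, upright to 0.1 rad, at rest, held by the fingers with over 2 N (the wrong one cannot go so far down); the other, untouched, stands in the holder, upright to 0.35 rad, rim under 25 mm above the bench (((z of driver_orange in the frame of nut_spot between -0.004 and 0.003 m and horizontal distance between driver_orange and nut_spot below 0.004 m and angle between driver_orange's own z axis and vertical below 0.1 rad and contact force between the fingers and driver_orange above 2 N and linear speed of driver_orange below 0.02 m/s and height (world z) of driver_blue below 0.025 m and angle between driver_blue's own z axis and vertical below 0.35 rad and horizontal distance between driver_blue and holder below 0.075 m and contact force between the fingers and driver_blue below 0.1 N) or (z of driver_blue in the frame of nut_spot between -0.004 and 0.003 m and horizontal distance between driver_blue and nut_spot below 0.004 m and angle between driver_blue's own z axis and vertical below 0.1 rad and contact force between the fingers and driver_blue above 2 N and linear speed of driver_blue below 0.02 m/s and height (world z) of driver_orange below 0.025 m and angle between driver_orange's own z axis and vertical below 0.35 rad and horizontal distance between driver_orange and holder below 0.075 m and contact force between the fingers and driver_orange below 0.1 N))); the arm keeps its last pose, push and grip.
It fails at once if a jar, the loose lid or the spray bottle is pushed more than 30 mm away (distance of any of jar_nest, jar_1, jar_2, jar_3, lid, spray from where it was at the start of the episode above 0.03 m).
It also fails if it takes over 72 s, if anything falls off the work surface, if the arm or the gripper's body presses on something with over 40 N, if the wrist force passes 120 N, or if a joint passes its speed limit or range.

## Working session

There is one attempt and no reset: what is moved stays moved. The work goes in short steps, Python scripts to look and compute and a tool call to move; the robot and the scene stay as the last step left them, time stands still between calls to the robot, and variables do not carry over. Pictures are saved under pics/ and viewed, at most 10 in all, crops included, and the job is handed in when it is done.

Besides the shell and the picture viewer there is one more tool, called after "Call:" as name(argument=value, ...) on one line, values as JSON. play_rows: Moves the arm, as the interface text tells. Its arguments: {"type":"object","properties":{"steps":{"type":"string"},"claw":{"type":"number"}},"required":["steps"]}

```bash
mkdir -p pics
python3 - <<'E'
from workcell import monitor,get_image
import cv2,numpy as np,pickle
d={}
for n in("top","side"):
    g=get_image(n);d[n]=g;cv2.imwrite(f"pics/{n}0.png",g["image"][:,:,::-1])
    print(n,{k:np.round(v,4).tolist() for k,v in g.items() if k!="image"})
pickle.dump(d,open("d0.pkl","wb"))
print(monitor.read_state())
E
```

```text
top {'vfov': 51.5817, 'cx': 274.9667, 'cy': 212.1279, 'R': [[-0.0035, -0.9999, 0.0105], [-0.9976, 0.0028, -0.0695], [0.0694, -0.0107, -0.9975]], 't': [-0.0032, 0.5924, 1.2734]}
side {'vfov': 53.6784, 'cx': 286.416, 'cy': 208.6763, 'R': [[0.9843, -0.1753, -0.0181], [-0.1276, -0.6382, -0.7592], [0.1216, 0.7496, -0.6506]], 't': [-0.5703, 0.16, 1.1673]}
{'time': 0.1, 'qpos': array([ 1.26979652,  0.5370621 , -0.00442684,  1.53873846,  0.00258269,
        1.06732659, -0.07120482]), 'joint_velocities': array([-7.91216438e-05, -1.63242813e-03, -1.75006861e-05, -2.97275259e-03,
        1.15043147e-03,  2.78272023e-03,  4.17035863e-04]), 'effort': array([ 3.14809789e-03, -5.72078383e+01,  9.94243138e-01, -2.52232021e+01,
       -5.61698677e-02,  1.34730423e-02,  4.98244901e-05]), 'ee_pos': array([ 0.15115607, -0.6318804 ,  0.40395894]), 'tcp_rot': array([ 9.93113423e-01,  1.17154366e-01, -1.41111966e-04, -7.51247406e-04]), 'contact_force': array([-0.15810622,  0.06853009,  0.14229204]), 'ft_torque': array([ 0.01929934,  0.03094486, -0.04613226]), 'grip_force': 0.0, 'finger_gap': 0.08842187993709058}
```

View pics/top0.png

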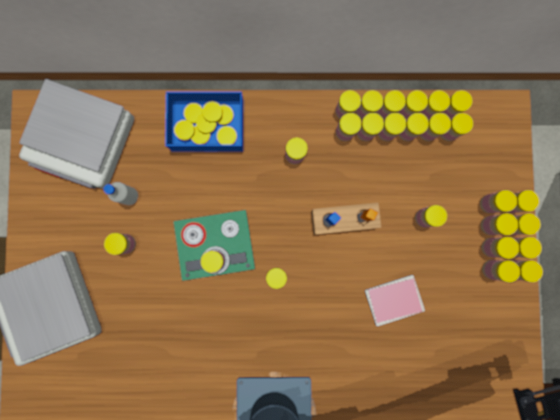

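View pics/side0.png

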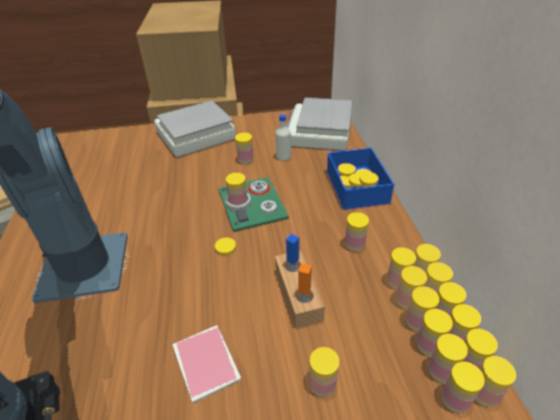

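The top view shows the jig at about (214,245) with its red-ringed nut at (193,234). The holder is at (347,218), with blue at (333,218) and orange at (371,214). Next I'll zoom in and measure.

```bash
cat > h.py <<'E'
import numpy as np,cv2
def ray(g,u,v,z):
    f=210/np.tan(np.radians(g["vfov"])/2)
    R=np.array(g["R"]);c=-R.T@np.array(g["t"])
    d=R.T@np.array([(u-g["cx"])/f,(v-g["cy"])/f,1]);return c+d*(z-c[2])/d[2]
def proj(g,X):
    f=210/np.tan(np.radians(g["vfov"])/2)
    p=np.array(g["R"])@np.array(X)+g["t"];return p[:2]/p[2]*f+[g["cx"],g["cy"]]
def mask(g,lo,hi,box):
    h=cv2.cvtColor(g["image"],cv2.COLOR_RGB2HSV);m=cv2.inRange(h,np.array(lo),np.array(hi))
    o=np.zeros_like(m);x0,y0,x1,y1=box;o[y0:y1,x0:x1]=m[y0:y1,x0:x1];return o
E
python3 - <<'E'
import pickle
from h import *
d=pickle.load(open("d0.pkl","rb"));t=d["top"];s=d["side"]
def big(m): return max(cv2.findContours(m,0,cv2.CHAIN_APPROX_NONE)[0],key=cv2.contourArea)
def world(g,c,z): return np.array([ray(g,p[0],p[1],z)[:2] for p in c.reshape(-1,2)])
# jig plate
m=mask(t,(60,60,40),(95,255,255),(165,200,265,290));c=big(m)
r=cv2.minAreaRect((world(t,c,.015)*1000).astype(np.float32));print("plate",r)
# red ring
m=mask(t,(0,120,90),(8,255,255),(170,215,215,255))|mask(t,(172,120,90),(180,255,255),(170,215,215,255))
c=big(m);print("ring top",cv2.fitEllipse((world(t,c,.017)*1000).astype(np.float32)))
m=mask(s,(0,120,90),(8,255,255),(240,170,280,200))|mask(s,(172,120,90),(180,255,255),(240,170,280,200))
c=big(m);print("ring side",cv2.fitEllipse((world(s,c,.017)*1000).astype(np.float32)))
# holder top
m=mask(t,(8,60,140),(22,200,255),(305,198,390,240));c=big(m);c=cv2.convexHull(c)
print("holder",cv2.minAreaRect((world(t,c,.06)*1000).astype(np.float32)))
for n,lo,hi,bt,bs in(("blue",(100,120,60),(125,255,255),(320,205,345,232),(280,230,305,266)),("orange",(5,190,120),(16,255,255),(358,202,385,228),(292,258,318,300))):
    for g,b in((t,bt),(s,bs)):
        c=big(mask(g,lo,hi,b));print(n,cv2.boundingRect(c),cv2.contourArea(c))
def crop(g,x0,y0,w,h,k): return cv2.resize(g["image"][y0:y0+h,x0:x0+w,::-1],None,fx=k,fy=k,interpolation=cv2.INTER_CUBIC)
cv2.imwrite("pics/c0.png",np.vstack([np.hstack([crop(t,165,205,50,37,8),crop(t,210,205,50,37,8)])[:300],np.hstack([crop(t,315,200,75,37,5.33)[:296,:400],crop(s,237,172,50,37,8)])[:296]]))
E
```

```text
plate ((496.1865539550781, 176.866455078125), (176.18185424804688, 215.5200958251953), 8.971095085144043)
ring top ((527.2924194335938, 237.9912109375), (69.51514434814453, 70.81971740722656), 26.49736213684082)
ring side ((527.1134033203125, 236.81961059570312), (66.61214447021484, 69.7718505859375), 170.2874298095703)
holder ((570.8212890625, -213.1634063720703), (244.4758758544922, 118.72814178466797), 89.803466796875)
blue (326, 213, 14, 12) 91.5
blue (287, 235, 11, 29) 250.5
orange (365, 210, 4, 9) 3.0
orange (299, 264, 12, 30) 256.5Traceback (most recent call last):
  File "<stdin>", line 21, in <module>
    return _nx.concatenate(arrs, 1, dtype=dtype, casting=casting)
           ~~~~~~~~~~~~~~~^^^^^^^^^^^^^^^^^^^^^^^^^^^^^^^^^^^^^^^
ValueError: all the input array dimensions except for the concatenation axis must match exactly, but along dimension 0, the array at index 0 has size 197 and the array at index 1 has size 296
```

Run:
```python
import pickle
from h import *
d=pickle.load(open("d0.pkl","rb"));t=d["top"];s=d["side"]
def crop(g,x0,y0,w,h): return cv2.resize(g["image"][y0:y0+h,x0:x0+w,::-1],(400,300),interpolation=cv2.INTER_CUBIC)
cv2.imwrite("pics/c1.png",np.vstack([np.hstack([crop(t,173,214,80,60),crop(t,311,196,72,54)]),np.hstack([crop(s,238,172,56,42),crop(s,270,230,80,60)])]))
for n,lo,hi,bt,bs in(("blue",(100,120,40),(125,255,255),(318,205,345,232),(280,230,305,266)),("orange",(3,200,80),(13,255,255),(358,202,385,228),(292,258,318,300))):
    for g,b in((t,bt),(s,bs)):
        m=mask(g,lo,hi,b);x,y,w,h=cv2.boundingRect(m);p=(x+(w-1)/2,y+(h-1)/2)
        print(n,(x,y,w,h),int(m.sum()/255),"z119",ray(g,*p,.119).round(4))
```

```text
blue (326, 213, 14, 12) 107 z119 [ 0.5675 -0.1622  0.119 ]
blue (287, 235, 11, 29) 284 z119 [ 0.5668 -0.1621  0.119 ]
orange (362, 211, 7, 10) 8 z119 [ 0.5755 -0.252   0.119 ]
orange (300, 266, 11, 28) 141 z119 [ 0.5783 -0.2639  0.119 ]
```

View pics/c1.png

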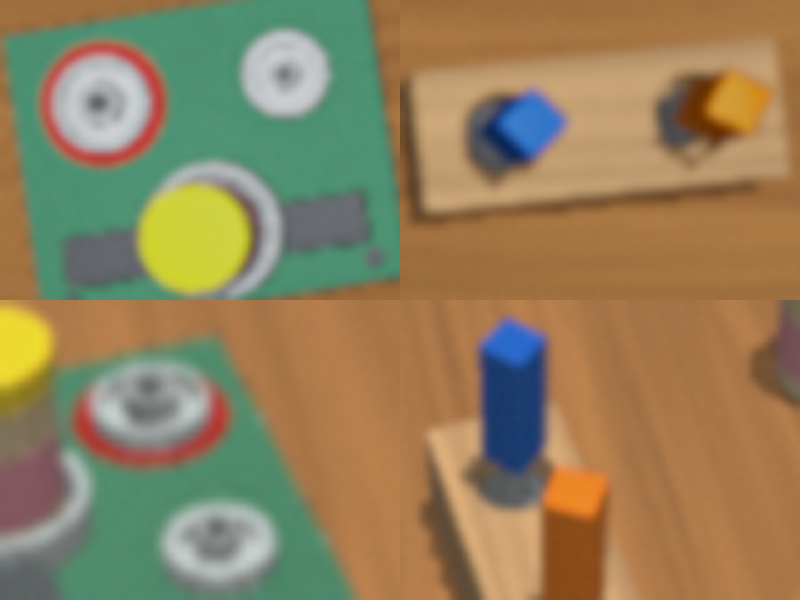

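The red-ringed boss is about 62 mm across and the plain one about 52 mm. That points to the 25 mm nut, so I'll try blue first. Blue's position agrees in both views, at (0.567, -0.162).

```bash
cat >> h.py <<'E'
def go(x,y,z,yaw):
    "print tool-frame shift/turn from the present pose to TCP x,y,z pointing down with tool x at yaw deg"
    from workcell import monitor
    from scipy.spatial.transform import Rotation as Ro
    s=monitor.read_state();R=Ro.from_quat(s["tcp_rot"]);a=np.radians(yaw)
    T=Ro.from_matrix([[np.cos(a),np.sin(a),0],[np.sin(a),-np.cos(a),0],[0,0,-1]])
    X=R.as_matrix()[:,0];print("shift",R.inv().apply(np.array([x,y,z])-s["ee_pos"]).round(4),"turn",(R.inv()*T).as_rotvec(degrees=True).round(2),"yaw now",np.degrees(np.arctan2(X[1],X[0])).round(2),"pos",s["ee_pos"].round(4),"t",s["time"])
E
python3 - <<'E'
import pickle
from h import *
d=pickle.load(open("d0.pkl","rb"))
for n,lo,b in(("top",(95,120,150),(318,205,345,232)),("side",(95,120,150),(280,230,305,266))):
    g=d[n];m=mask(g,lo,(125,255,255),b)
    c=np.vstack(cv2.findContours(m,0,cv2.CHAIN_APPROX_NONE)[0]).reshape(-1,2)
    w=np.float32([ray(g,*p,.16)[:2]*1000 for p in c]);print(n,len(c),cv2.minAreaRect(w))
go(.567,-.162,.40,43)
E
```

```text
top 22 ((567.8964233398438, -160.36268615722656), (20.60111427307129, 20.812652587890625), 44.5203857421875)
side 24 ((566.4389038085938, -166.2399139404297), (22.42587661743164, 21.9849796295166), 43.96513366699219)
shift [ 0.5138 -0.3602  0.0045] turn [-9.000e-02 -2.000e-02 -2.954e+01] yaw now 13.46 pos [ 0.1512 -0.6319  0.404 ] t 0.1
```

Call:
play_rows(steps="0.5135 -0.360 0 0 0 -30.5;0.5135 -0.360 0 0 0 -30.5;0.5135 -0.360 0 0 0 -30.5;0.5135 -0.360 0 0 0 -30.5;0.5135 -0.360 0 0 0 -30.5;0.5135 -0.360 0 0 0 -30.5;0.5135 -0.360 0 0 0 -30.5;0.5135 -0.360 0 0 0 -30.5", claw=1)

```text
time: 0.9
ee_pos: [0.4172, -0.3309, 0.4046]
tcp_rot: [0.927, 0.374, -0.0, -0.0]
contact_force: [1.0, -0.5, -1.1]
finger_gap: 0.0878
grip_force: 0.0
```

```bash
python3 -c "
from h import *
go(.567,-.1625,.38,44)"
```

```text
shift [ 0.2247 -0.0173  0.0246] turn [-0.01  0.01 -0.06] yaw now 43.94 pos [ 0.4172 -0.3309  0.4046] t 0.9
```

Call:
play_rows(steps="0.2247 -0.0173 0.02 0 0 0;0.2247 -0.0173 0.02 0 0 0;0.2247 -0.0173 0.02 0 0 0;0.2247 -0.0173 0.02 0 0 0;0.2247 -0.0173 0.02 0 0 0;0.2247 -0.0173 0.02 0 0 0;0.2247 -0.0173 0.02 0 0 0")

```text
time: 1.6
ee_pos: [0.5659, -0.1642, 0.3842]
tcp_rot: [0.927, 0.375, -0.001, -0.0]
contact_force: [-0.1, -0.1, 0.3]
finger_gap: 0.0878
grip_force: 0.0
```

```bash
python3 -c "
from h import *
go(.567,-.1625,.279,44)"
```

```text
shift [ 0.0021 -0.0004  0.1052] turn [-0.05  0.06 -0.  ] yaw now 44.0 pos [ 0.5659 -0.1642  0.3842] t 1.6
```

Call:
play_rows(steps="0.002 0 0.03 0 0 0;0.002 0 0.06 0 0 0;0.002 0 0.09 0 0 0;0.002 0 0.105 0 0 0;0.002 0 0.105 0 0 0;0.002 0 0.105 0 0 0")

```text
time: 2.2
ee_pos: [0.5676, -0.1637, 0.2806]
tcp_rot: [0.928, 0.374, 0.0, 0.0]
contact_force: [-0.4, -0.3, 1.4]
finger_gap: 0.0881
grip_force: 0.0
```

Call:
play_rows(steps="0 0 0 0 0 0;0 0 0 0 0 0;0 0 0 0 0 0;0 0 0 0 0 0;0 0 0 0 0 0;0 0 0 0 0 0;0 0 0 0 0 0;0 0 0 0 0 0", claw=0)

```text
time: 3.0
ee_pos: [0.5675, -0.1628, 0.2797]
tcp_rot: [0.927, 0.374, -0.0, -0.0]
contact_force: [0.4, 0.7, 0.6]
finger_gap: 0.0262
grip_force: 0.4
```

```bash
python3 -c "
from h import *
go(.567,-.1625,.279,44)"
```

```text
shift [-0.0001 -0.0006  0.0007] turn [-0.01  0.   -0.04] yaw now 43.96 pos [ 0.5675 -0.1628  0.2797] t 3.0
```

Call:
play_rows(steps="0 0 0 0 0 0;0 0 0 0 0 0;0 0 -0.02 0 0 0;0 0 -0.04 0 0 0;0 0 -0.07 0 0 0;0 0 -0.10 0 0 0;0 0 -0.12 0 0 0;0 0 -0.12 0 0 0")

```text
time: 3.8
ee_pos: [0.5683, -0.1629, 0.4022]
tcp_rot: [0.927, 0.374, 0.002, 0.001]
contact_force: [1.4, -0.2, -3.4]
finger_gap: 0.0259
grip_force: 29.9
```

```bash
python3 -c "
from h import *
go(.5272,.2375,.39,39)"
```

```text
shift [ 0.2483 -0.3168  0.0115] turn [ 0.23 -0.15  4.95] yaw now 43.95 pos [ 0.5683 -0.1629  0.4022] t 3.8
```

Call:
play_rows(steps="0.025 -0.032 0 0 0 2;0.075 -0.095 0 0 0 5;0.248 -0.317 0 0 0 5;0.248 -0.317 0 0 0 5;0.248 -0.317 0 0 0 5;0.248 -0.317 0 0 0 5;0.248 -0.317 0 0 0 5;0.248 -0.317 0 0 0 5")

```text
time: 4.6
ee_pos: [0.5263, 0.2272, 0.3978]
tcp_rot: [0.943, 0.333, -0.001, 0.0]
contact_force: [0.5, -0.3, -3.7]
finger_gap: 0.0254
grip_force: 29.9
```

```bash
python3 -c "
from h import *
go(.5272,.2375,.34,39)"
```

```text
shift [ 0.0073 -0.0074  0.0578] turn [-0.03  0.15 -0.05] yaw now 38.95 pos [0.5263 0.2272 0.3978] t 4.6
```

Call:
play_rows(steps="0 0 0 0 0 0;0 0 0.02 0 0 0;0 0 0.05 0 0 0;0 0 0.06 0 0 0;0 0 0.06 0 0 0;0 0 0.06 0 0 0")

```text
time: 5.2
ee_pos: [0.5274, 0.2257, 0.3399]
tcp_rot: [0.943, 0.333, -0.0, -0.0]
contact_force: [0.2, -0.4, -2.6]
finger_gap: 0.026
grip_force: 29.9
```

Run:
```python
from h import *
from workcell import get_image
go(.5272,.2375,.30,39)
for n in("top","side"):
    g=get_image(n);x,y=proj(g,[.5272,.2375,.05]).astype(int)
    cv2.imwrite(f"pics/{n}1.png",cv2.resize(g["image"][y-35:y+35,x-40:x+40,::-1],(640,560),interpolation=cv2.INTER_CUBIC));print(x,y)
```

```text
shift [ 0.0072 -0.0093  0.0399] turn [-0.01 -0.   -0.05] yaw now 38.95 pos [0.5274 0.2257 0.3399] t 5.2
191 234
258 179
```

View pics/side1.png

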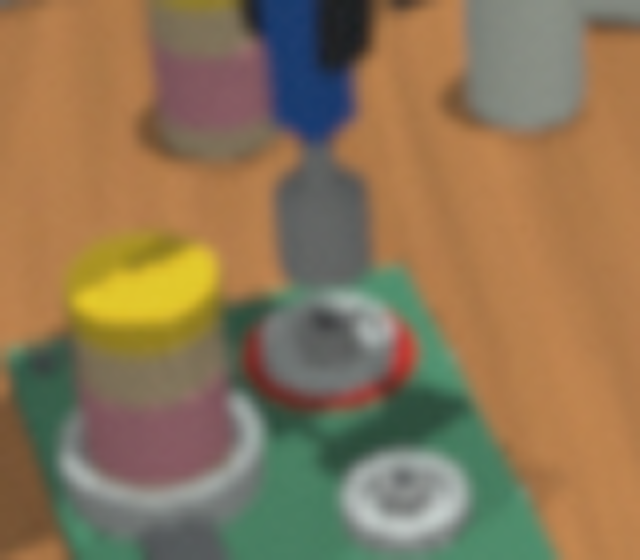

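The side view shows blue hanging upright above the red nut, about 10 mm off centre in y as the state says. I'll correct that and lower it to just above the nut.

Call:
play_rows(steps="0.007 -0.009 0 0 0 0;0.0072 -0.0093 0.01 0 0 0;0.0072 -0.0093 0.02 0 0 0;0.0072 -0.0093 0.03 0 0 0;0.0072 -0.0093 0.03 0 0 0;0.0072 -0.0093 0.03 0 0 0")

```text
time: 5.9
ee_pos: [0.5269, 0.2372, 0.3091]
tcp_rot: [0.943, 0.333, -0.001, 0.0]
contact_force: [0.5, 0.3, -2.6]
finger_gap: 0.0259
grip_force: 29.9
```

```bash
python3 -c "
from h import *
go(.5272,.2375,.2887,39)"
```

```text
shift [ 0.0004 -0.      0.0204] turn [-0.01  0.06 -0.06] yaw now 38.94 pos [0.5269 0.2372 0.3091] t 5.9
```

Call:
play_rows(steps="0 0 0.002 0 0 0;0 0 0.004 0 0 0;0 0 0.006 0 0 0;0 0 0.008 0 0 0;0 0 0.010 0 0 0;0 0 0.010 0 0 0;0 0 0.010 0 0 0")

```text
time: 6.6
ee_pos: [0.5272, 0.2373, 0.2996]
tcp_rot: [0.943, 0.333, 0.0, 0.0]
contact_force: [1.6, -0.8, -3.4]
finger_gap: 0.0261
grip_force: 29.9
```

Call:
play_rows(steps="0 0 0.002 0 0 0;0 0 0.004 0 0 0;0 0 0.006 0 0 0;0 0 0.006 0 0 0")

```text
time: 7.0
ee_pos: [0.5275, 0.2376, 0.2953]
tcp_rot: [0.943, 0.333, 0.001, 0.0]
contact_force: [-1.6, -3.0, 10.4]
finger_gap: 0.0257
grip_force: 30.0
```

Call:
play_rows(steps="0 0 0.001 0 0 2;0 0 0.001 0 0 4;0 0 0.001 0 0 0;0 0 0.001 0 0 -4;0 0 0.001 0 0 -2;0 0 0.001 0 0 0;0 0 0.001 0 0 0")

```text
time: 7.7
ee_pos: [0.5274, 0.2375, 0.2935]
tcp_rot: [0.943, 0.333, 0.001, 0.0]
contact_force: [-0.0, -1.8, 6.5]
finger_gap: 0.0258
grip_force: 30.0
```

Run:
```python
from h import *
from workcell import get_image
go(.5272,.2375,.2887,39)
o=[]
for n in("top","side"):
    g=get_image(n);x,y=proj(g,[.5272,.2375,.05]).astype(int)
    o.append(cv2.resize(g["image"][y-35:y+35,x-25:x+25,::-1],(400,560),interpolation=cv2.INTER_CUBIC))
cv2.imwrite("pics/c2.png",np.hstack(o))
```

```text
shift [-0.0002 -0.0001  0.0048] turn [ 0.05 -0.06 -0.1 ] yaw now 38.9 pos [0.5274 0.2375 0.2935] t 7.7
```

View pics/c2.png

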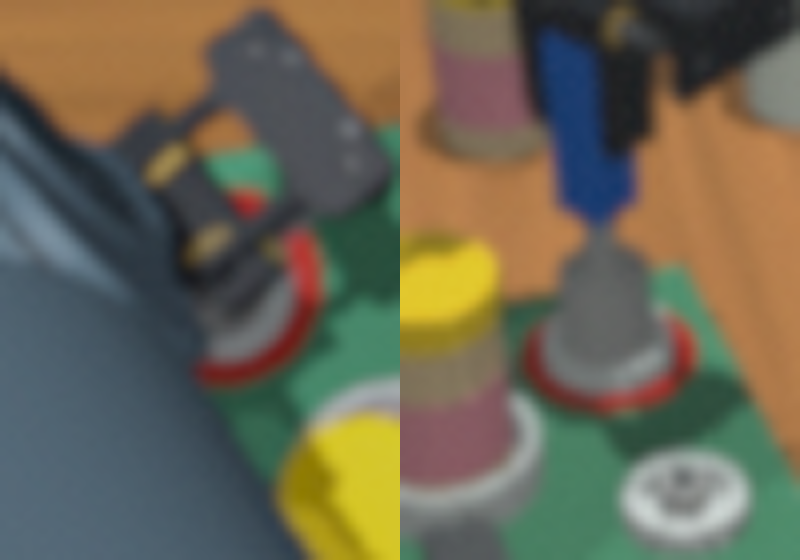

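The side view shows the socket sunk inside the collar. Height has fallen further and the force has dropped, so it is going on with some binding. I'll keep working it down.

Call:
play_rows(steps="0 0 0.001 0 0 2;0 0 0.002 0 0 4;0 0 0.003 0 0 0;0 0 0.003 0 0 -4;0 0 0.004 0 0 -2;0 0 0.004 0 0 0;0 0 0.004 0 0 0;0 0 0.004 0 0 0")

```text
time: 8.6
ee_pos: [0.5279, 0.238, 0.2909]
tcp_rot: [0.943, 0.333, 0.002, 0.0]
contact_force: [-1.2, -2.7, 16.0]
finger_gap: 0.0256
grip_force: 30.0
```

Call:
play_rows(steps="0 0 0.001 0 0 3;0 0 0.002 0 0 5;0 0 0.003 0 0 0;0 0 0.003 0 0 -5;0 0 0.003 0 0 -2;0 0 0.003 0 0 0;0 0 0.003 0 0 0;0 0 0.003 0 0 0")

```text
time: 9.4
ee_pos: [0.5283, 0.2385, 0.2884]
tcp_rot: [0.943, 0.334, 0.003, -0.0]
contact_force: [-1.1, -2.4, 17.6]
finger_gap: 0.0257
grip_force: 30.1
```

Run:
```python
from h import *
from workcell import monitor
go(.5272,.2375,.2887,39)
s=monitor.read_state();print(s["contact_force"],s["ft_torque"])
```

```text
shift [-0.0014  0.0001 -0.0003] turn [ 0.1  -0.28  0.01] yaw now 39.01 pos [0.5283 0.2385 0.2884] t 9.4
[-1.10122551 -2.37649083 17.58995978] [-0.62491876  0.16453156  0.46404608]
```

Run:
```python
from h import *
from workcell import get_image
g=get_image("side")
def low(img):
    h=cv2.cvtColor(img,cv2.COLOR_RGB2HSV);m=cv2.inRange(h,np.array((100,140,40)),np.array((125,255,255)));n,l,st,ct=cv2.connectedComponentsWithStats(m)
    i=1+np.argmax(st[1:,4]);ys,xs=np.where(l==i);return xs[ys==ys.max()].mean(),ys.max()+1
def pred(x,y,rim,yaw=39):
    return max((proj(g,[x+.0184*np.cos(a),y+.0184*np.sin(a),rim+.068]) for a in np.radians(yaw+45+90*np.arange(4))),key=lambda p:p[1]).round(1)
def soc(x,y,rim): return proj(g,[x,y,rim+.036]).round(1)
a=low(cv2.imread("pics/side1.png")[:,:,::-1].copy());print("hang seen",a[0]/8+258-40,a[1]/8+179-35,"pred",pred(.5274,.2257,.0702))
c=cv2.imread("pics/c2.png")[:,400:,::-1].copy();a=low(c);print("c2 seen",a[0]/8+258-25,a[1]/8+179-35,"pred",pred(.5274,.2375,.0238))
b=np.ascontiguousarray(g["image"][150:200,240:275]);a=low(cv2.resize(b,None,fx=8,fy=8,interpolation=cv2.INTER_CUBIC));print("now",a[0]/8+240,a[1]/8+150,[(r,pred(.5283,.2385,r).tolist()) for r in(.019,.023,.027,.033)])
cv2.imwrite("pics/c3.png",cv2.resize(g["image"][144:214,233:283,::-1],(400,560),interpolation=cv2.INTER_CUBIC))
```

```text
hang seen 257.1875 161.25 pred [257.  162.5]
c2 seen 257.75 171.375 pred [257.5 172.4]
now 258.0 172.5 [(0.019, [257.8, 173.4]), (0.023, [257.7, 172.4]), (0.027, [257.7, 171.4]), (0.033, [257.5, 169.9])]
```

View pics/c3.png

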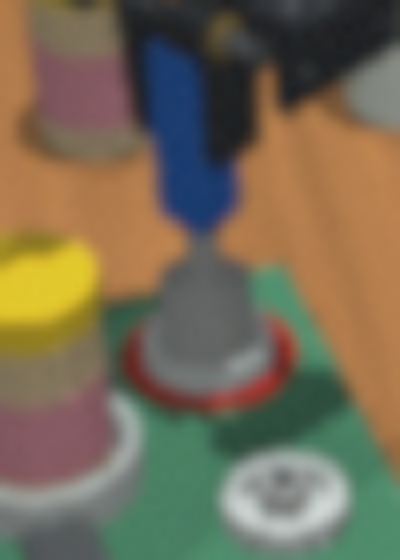

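The handle's bottom edge, with the 1.1 px bias seen while it hung free, puts the rim at about 19 mm, so it is seated. One firm push will confirm it has reached the stop.

Call:
play_rows(steps="0 0 0.001 0 0 0;0 0 0.002 0 0 0;0 0 0.003 0 0 0;0 0 0.003 0 0 0;0 0 0.003 0 0 0")

```text
time: 9.95
ee_pos: [0.5289, 0.2391, 0.2879]
tcp_rot: [0.943, 0.334, 0.004, -0.0]
contact_force: [-5.3, -4.6, 36.1]
finger_gap: 0.0262
grip_force: 30.0
```

The force doubled for only 0.5 mm of travel, so it is on the hard stop. I'll ease off the push slightly and settle.

Call:
play_rows(steps="0 0 -0.001 0 0 0;0 0 -0.002 0 0 0;0 0 -0.002 0 0 0;0 0 -0.002 0 0 0;0 0 -0.002 0 0 0")

```text
time: 10.45
ee_pos: [0.5288, 0.2388, 0.288]
tcp_rot: [0.943, 0.334, 0.004, -0.0]
contact_force: [-1.2, -2.3, 19.9]
finger_gap: 0.0258
grip_force: 30.0
```

```bash
python3 -c "
from workcell import env,monitor
s=monitor.read_state();print(s['ee_pos'],s['contact_force'],s['grip_force'],abs(s['joint_velocities']).max())
print(env.hand_in())"
```

```text
[0.52876011 0.23877366 0.28802028] [-1.21017099 -2.2963921  19.93253709] 30.00952052883804 0.0010385569549373605
the job is handed in; nothing more can be done
None
```

I handed the job in with the blue driver pushed fully down on the red-ringed nut (rim about 19 mm above the bench by my measurement) and held at 30 N; the orange driver was never touched, and the hand-in gave no verdict.

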